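# Clamp the guitar heel block by its spoked wheel and swing the keeper arm over it

### The job

With a fingertip, push a spoke of the three-spoked wheel round clockwise, without forcing it, until the sliding jaw has the wooden heel block nipped tight against the fixed jaw. Then push the keeper arm round with a fingertip until its free end lies over the middle of the block, and move clear. Do not touch the block or the jaw with the fingers, do not lift anything, and leave the other things on the bench where they are.

Things in the scene. Friction and masses are not known exactly. Their poses are not given: they have to be found in the camera images.
- clamp: grey bench clamp, screwed down, bed 130 x 420 mm, 16 mm thick; origin on the table under the bed. Its y axis is the clamping line, z up. In its frame, all at x = 0: wheel axis at y = -130 mm, fixed jaw's face (looking to -y) at y = +85 mm, keeper pivot at y = +165 mm. Fixed jaw 100 mm long, 28 mm thick, top 56 mm above the table. Gear housing 75 x 75 mm, 52 mm high, under the wheel.
- jaw: sliding jaw of dark steel, 100 mm long in x, 25 mm thick, top at z = 56 mm. Origin on the middle of its clamping face (at table height), which looks to the clamp's +y. It travels along the clamp's y, driven by the wheel through a rack: 20 mm per radian of the wheel. The block is nipped when this face is 52 mm from the fixed jaw's face.
- wheel (a joint): turn of the three-spoked wheel in rad, growing clockwise seen from above, which closes the jaw. It starts between 0 and 0.9; the block is nipped at 1.9. Upright axis; steady drag about 0.14 N m (some 2.5 N at mid-spoke); it stays where it is left. Resistance rises once the block is nipped: 8 to 10 N at mid-spoke is tight.
- hub (a point): centre of the wheel on its axis, at spoke mid-height, 85 mm above the table; hub 38 mm across, 28 mm high. The three steel spokes are level bars 12 mm thick, 120 degrees apart, with free air beneath them down to 56 mm above the table (a 40 mm boss stands under the hub).
- knob0 (a point): centre of the 22 mm black ball on the end of the first spoke, 95 mm from the wheel's axis
- knob1 (a point): the same for the second spoke
- knob2 (a point): the same for the third spoke
- block_center (a point): centre of the loose wooden heel block: 90 mm long along its x, 52 mm wide along its y, 40 mm high, with a slot in one end; it lies on the clamp's bed between the jaws, its width along the clamping line. Its centre is 36 mm above the table. 140 g, slides easily.
- keeper (a joint): swing of the keeper arm in rad: 0 when the arm points along the clamp's -y, over the middle between the jaws' ends; grows clockwise seen from above (to the robot's side of the clamp). It starts between 0.8 and 1.3. Stops at -0.8 and 1.9. Drag about 0.1 N m; it stays where it is left.
- keeper_pivot (a point): the upright axis of the keeper arm, at the arm's mid-height, 80 mm above the table; pivot boss 36 mm across
- keeper_end (a point): point on the keeper arm above the pad at its free end, 105 mm from the pivot, 80 mm above the table. The arm is a level bar 14 mm thick, 24 mm high (68 to 92 mm above the table), reaching 120 mm from the pivot; a 24 mm round pad hangs under it down to 62 mm. It swings clear above the block and jaws.
- glue: white glue bottle, 48 mm across, 105 mm tall, origin at its foot; bystander
- offcut: dark wood offcut 55 x 30 x 22 mm, origin under it; bystander
- peg: dark wood tuning peg lying flat, 65 mm long, origin under it; bystander
- wax: amber jar 64 mm across, 50 mm tall, origin at its foot; bystander
- mallet: hammer lying on the bench; bystander
- mug: white mug 76 mm across, 85 mm tall, origin at its foot; bystander
- brush: brush lying on the bench; bystander
There are look-alikes about, which are no part of the job. Of the things shaped like the part that bears block_center, the wooden one is meant.

How it is judged:
By the outcome, as a careful person would: the job done as asked, in the order asked, and still so for the second after the job is handed in, with the robot touching nothing.
It also fails if it takes over 64 s, if anything falls off the work surface, if the arm or the gripper's body presses on something with over 40 N, if the wrist force passes 120 N, or if a joint passes its speed limit or range.

### The arm

A 6-joint arm with a two-finger parallel gripper is mounted at the origin on the work surface. World frame = base frame: x ahead of the robot, y to its left, z up, the work surface at z = 0. Lengths are in mm, angles in rad, forces in N, time in s.
With the tool pointing down it reaches from about 325 to 850 mm from the base axis. Payload 4.4 kg.
Tool frame: the origin (TCP) lies midway between the tips of the shut fingers; the grasp point (between the pads) lies 19 mm behind it (manip.grip_depth is the distance from the TCP to the grasp point, in mm); z points along the fingers, y is the line along which they close (so a half turn about z gives the same grasp; the last joint's range is limited). The gripper opens to 94 mm and grips with 3 to 60 N. Pads are 16 mm wide; open, the fingers measure 119 mm over their backs; the gripper's body (75 mm by 177 mm) begins 78 mm behind the grasp point.
Start: joints at [1.022, 0.207, 1.542, -0, 1.393, -0.15], TCP at [222.759, 530.099, 205.447] pointing down, gripper open.
Joint ranges: [-2.73, 2.73], [-0.86, 2.22], [0.23, 2.46], [-1.11, 4.25], [0.08, 2.63], [-2.82, 2.82]. Speed limits (rad/s): [2.79, 2.79, 3.14, 3.14, 3.14, 3.14].

### API

Orientations are given as [roll, pitch, yaw] about the fixed x, y, z axes, in that order (R = Rz(yaw) Ry(pitch) Rx(roll)).
In Python, from workcell import manip gives the robot as it stands. The module is installed in compiled form; this text tells all that it offers.
- The arm moves only by the tool drive_tool, never from a script. Its argument "steps" is a list of rows, each a list of 7 numbers: the shift along the tool's x, y, z in cm, then the turn, a rotation vector about the tool's x, y, z in rad, then the finger opening in cm, from 0 to 9.4. In form: [[x, y, z, ax, ay, az, gripper], ...]. A call has exactly 8 rows; each row is the pose to reach, as a shift and turn from the pose commanded when the call began, along the tool's axes at that moment; what a row does not reach only later rows make up. A row lasts 1/12 s, in which the tool goes at most 41.7 mm and 7.16 degrees, less where a joint would pass 70% of its speed; a pose out of reach is approached as far as the arm can. A call with a gripper value outside its range is refused whole. The fingers move at their own pace and stop on an object; "newtons" is the grip in N (left out, the last holds). Time passes only in rows, so rows that repeat a pose let the fingers close, or fill a call up. It gives the time, the measured TCP pose, the force, the opening and the grip force at its end, in the units of the state.
- manip.sense(): the state, without advancing time (a new reading comes with each control period).
- manip.grab_frame(name): name is "scene" or "top"; returns (picture, depth): 480x640x3 uint8, blue, green, red; 480x640 float32, mm along the optical axis (not along the pixel's ray), 0 where there is no reading.
- manip.get_calibration(name): a dict with "intrinsics" (3x3 intrinsics, pixels), "D" ([k1, k2, p1, p2, k3] as OpenCV has them; the pictures are not rectified), "R" (3x3) and "t" (3): a world point X has camera coordinates R X + t. Camera axes: x right, y down, z forward; pixel columns grow to the right and rows downward; lengths in mm; the calibration is good to about 2 mm. A picture is of the moment at which its call begins. get_calibration takes no time and is no camera call.
- manip.job_done(): hands the job in; it is judged then, once.
The state is a dict: "time": time; "joints": joint angles; "joint_vel": joint speeds; "tau": joint torques, N m; "position": TCP position; "orientation": TCP orientation; "wrist_force": force on the tool from outside, world axes, zero at the start; "wrist_torque": the same for the moment, N m; "opening": opening from 0.0 (shut) to 1.0 (fully open); "grasp_force": force on a finger pad.
Only numpy, scipy, OpenCV 4.12 (cv2) and the standard library are available. Lean on these libraries where they do the work, as an engineer would, in place of code of your own. Each camera call takes 0.05 s, during which the arm holds its last target. There are 200 camera calls.

## Working session

There is one attempt and no reset: what is moved stays moved. The work goes in short steps, Python scripts to look and compute and a tool call to move; the robot and the scene stay as the last step left them, time stands still between calls to the robot, and variables do not carry over. Pictures are saved under pics/ and viewed, at most 10 in all, crops included, and the job is handed in when it is done.

Besides the shell and the picture viewer there is one more tool, called after ">>>" as a command line: name --pt "numbers of a row" for each row, then --argument value for the rest. drive_tool: Moves the arm, as the interface text tells. Its arguments: {"type":"object","properties":{"steps":{"type":"array","items":{"type":"array","items":{"type":"number"}}},"newtons":{"type":"number"}},"required":["steps"]}

```bash
mkdir -p pics; cat > h.py <<'E'
import numpy as np, cv2
from workcell import manip
def cal(n):
    c=manip.get_calibration(n); return [np.array(c[k],float) for k in("intrinsics","D","R","t")]
def grab(n,f):
    p,d=manip.grab_frame(n); cv2.imwrite(f"pics/{f}.png",p); np.save(f"pics/{f}.npy",d); return p,d
def ray(n,uv,z):
    K,D,R,t=cal(n); uv=np.array(uv,float).reshape(-1,1,2)
    q=cv2.undistortPoints(uv,K,D).reshape(-1,2); d=np.c_[q,np.ones(len(q))]@R; o=-R.T@t.ravel()
    s=(z-o[2])/d[:,2]; return o+d*s[:,None]
def proj(n,X):
    K,D,R,t=cal(n); return cv2.projectPoints(np.array(X,float).reshape(-1,1,3),cv2.Rodrigues(R)[0],t,K,D)[0].reshape(-1,2)
E
python3 - <<'E'
from h import *
for n in("scene","top"):
    grab(n,n+"0"); K,D,R,t=cal(n); print(n,-R.T@t.ravel(),R[2])
print(manip.sense())
E
```

```text
scene [ 889.67705948 -483.57116704 1004.96336343] [-0.35720919  0.40424923 -0.84201197]
top [ 203.9941825   -36.75960175 1468.95499878] [ 0.23353913 -0.0073501  -0.97231962]
{'time': 0.1, 'joints': array([ 1.02250945e+00,  2.07370395e-01,  1.54278607e+00, -3.51616552e-05,
        1.39351965e+00, -1.50510541e-01]), 'joint_vel': array([ 1.06813727e-03, -7.73143068e-04, -3.85419270e-03, -3.50263933e-05,
       -6.16385778e-04,  7.97877115e-04]), 'tau': array([-1.69185932e-04, -3.71860957e+01, -2.82291591e+01,  6.99977553e-02,
        3.10798700e-02, -6.55950976e-05]), 'position': array([222.37903715, 529.46438718, 204.3985859 ]), 'orientation': array([-3.13952755e+00, -2.78194176e-04,  2.74382226e+00]), 'wrist_force': array([-0.66309561, -0.15746544,  0.1073802 ]), 'wrist_torque': array([-0.00206594, -0.03794406, -0.03936689]), 'grasp_force': 0.0, 'opening': 1.0019559946161543}
```

View pics/top0.png

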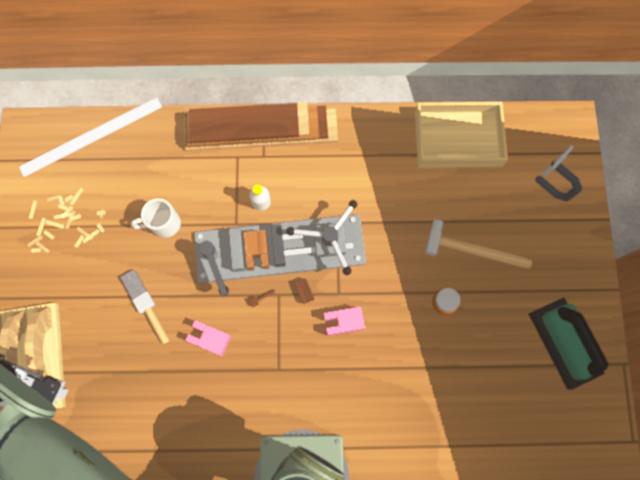

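View pics/scene0.png

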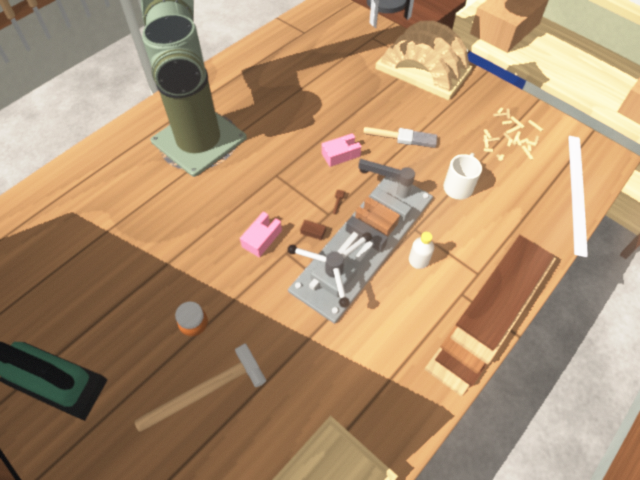

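Top view: the clamp's bed spans (195,234)–(365,263), with the wooden block at (255,249). The hub is near (330,234), with knobs near (353,204), (347,271) and (290,231). The keeper pivot is near (207,249) and its end near (224,291). The pink blocks at (208,338) and (345,320) are look-alikes. The wooden one in the clamp is the one meant.

```bash
python3 - <<'E'
from h import *
p=cv2.imread("pics/top0.png"); c=p[180:310,180:380]
cv2.imwrite("pics/c1.png",cv2.resize(c,None,fx=4,fy=4,interpolation=cv2.INTER_CUBIC))
P=lambda u,z:ray("top",u,z)[:, :2].round(1).tolist()
print("wheel",P([(330,234),(353,204),(347,271),(290,231)],85))
print("keeper",P([(207,249),(224,291)],92))
print("bed",P([(194,234),(362,216),(366,263),(198,284)],16))
E
```

```text
wheel [[562.4, -74.9], [636.5, -131.9], [471.9, -113.2], [571.1, 20.6]]
keeper [[528.0, 216.5], [427.2, 174.1]]
bed [[584.9, 264.2], [626.1, -158.5], [504.8, -164.6], [457.8, 250.1]]
```

View pics/c1.png

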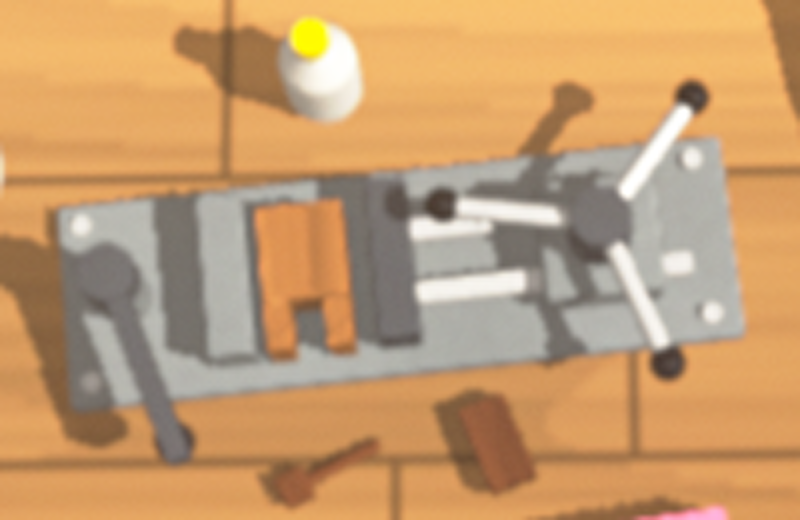

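The crop confirms it: the wooden heel block is at crop (305,280). The hub is at crop (598,215), the knobs at (692,97), (668,361) and (442,204), and the keeper runs from (107,275) to (177,440).

```bash
python3 - <<'E'
from h import *
cr=lambda L:[(180+a/4-.375,180+b/4-.375) for a,b in L]
k=ray("top",cr([(692,97),(668,361),(442,204)]),85)[:,:2]; hub=k.mean(0)
piv=ray("top",cr([(107,272)]),94)[0,:2]; end=ray("top",cr([(175,440)]),92)[0,:2]
yv=(piv-hub)/np.linalg.norm(piv-hub); xv=np.array([yv[1],-yv[0]]); o=hub+130*yv
print("hub",hub,"r",np.linalg.norm(k-hub,axis=1),"ang",np.degrees(np.arctan2(*(k-hub).T[::-1])))
print("piv",piv,np.linalg.norm(piv-hub),"yv",yv,"ang",np.degrees(np.arctan2(*(end-piv)[::-1])))
F=lambda L,z:np.c_[(ray("top",cr(L),z)[:,:2]-o)@xv,(ray("top",cr(L),z)[:,:2]-o)@yv].round(1).tolist()
print("block",F([(255,205),(340,200),(355,350),(268,357)],56))
print("jaw",F([(367,180),(408,177),(420,338),(380,343)],56), "fix",F([(195,195),(246,200),(254,358),(208,360)],56))
s=manip.sense(); tx=np.array([np.cos(s['orientation'][2]),np.sin(s['orientation'][2])])
print(s['position'])
E
```

```text
hub [561.16236263 -74.37098338] r [94.5557793  94.50982838 95.26612721] ang [ -36.82045073 -156.30656787   83.46036215]
piv [530.86144308 217.68288019] 293.62153352944233 yv [-0.1031972   0.99466092] ang -157.2725194156045
block [[41.1, 76.8], [38.1, 25.0], [-55.8, 25.1], [-54.0, 77.4]]
jaw [[48.8, 7.4], [47.8, -17.8], [-53.1, -14.5], [-53.3, 9.7]] fix [[51.6, 112.7], [44.9, 82.0], [-53.6, 85.8], [-51.6, 113.4]]
[222.37903715 529.46438718 204.3985859 ]
```

```bash
cat >> h.py <<'E'
from scipy.spatial.transform import Rotation as Ro
HUB=np.array([561.2,-74.4]); PIV=np.array([530.9,217.7])
def rows(P,yaw,ref=None):
    "tool-axis rows for world targets P (n,3), yaw deg, from the sensed (or given) pose"
    s=manip.sense(); p,o=(s['position'],s['orientation']) if ref is None else ref
    R=Ro.from_euler('xyz',o)
    for q,y in zip(np.atleast_2d(P),np.atleast_1d(yaw)):
        T=Ro.from_euler('xyz',[np.pi,0,np.radians(y)])
        print((R.inv().apply(np.array(q)-p)/10).round(2),(R.inv()*T).as_rotvec().round(3))
def beside(c,phi,r,d,z):
    "point at radius r along bearing phi (deg) from c, d mm on the counterclockwise side"
    f=np.radians(phi); return np.array([c[0]+r*np.cos(f)-d*np.sin(f),c[1]+r*np.sin(f)+d*np.cos(f),z])
E
python3 -c "
from h import *
P=beside(HUB,203.7,58,30,204);print(P);rows(P,113.7)"
```

```text
[ 520.15000289 -125.18284885  204.        ]
[-52.81 -48.82   0.13] [-0.002  0.001  0.759]
```

>>> drive_tool --pt "-52.8 -48.9 0 0 0 0.76 0" --pt "-52.8 -48.9 0 0 0 0.76 0" --pt "-52.8 -48.9 0 0 0 0.76 0" --pt "-52.8 -48.9 0 0 0 0.76 0" --pt "-52.8 -48.9 0 0 0 0.76 0" --pt "-52.8 -48.9 0 0 0 0.76 0" --pt "-52.8 -48.9 0 0 0 0.76 0" --pt "-52.8 -48.9 0 0 0 0.76 0"

```text
time: 0.77
position: [360.4, 224.7, 205.2]
orientation: [-3.141, -0.0, 1.984]
wrist_force: [0.5, -0.2, 0.3]
opening: 0.47
grasp_force: 0.0
```

```bash
python3 -c "
from h import *
print(manip.sense()); rows(beside(HUB,203.7,58,30,130),113.7)"
```

```text
{'time': 0.7667, 'joints': array([ 3.52986681e-01, -1.25050375e-01,  1.88663932e+00, -6.06885858e-06,
        1.38017841e+00, -6.00280262e-02]), 'joint_vel': array([-1.19564121e+00, -2.01859315e-01,  1.71960783e-01,  6.07410515e-05,
        1.41509189e-02, -1.19610293e+00]), 'tau': array([  5.36210507, -22.69823492, -27.34462917,   0.11233612,
         0.28023544,   1.12130631]), 'position': array([360.439918  , 224.65389146, 205.17686224]), 'orientation': array([-3.14141791e+00, -4.53272454e-06,  1.98381218e+00]), 'wrist_force': array([ 0.50424969, -0.22767501,  0.26957722]), 'wrist_torque': array([-0.04063392, -0.01178294,  0.00640643]), 'grasp_force': 0.0, 'opening': 0.4697973216437349}
[-38.45   0.59   7.52] [-0.    -0.    -0.001]
```

>>> drive_tool --pt "-38.4 0.6 0 0 0 0 0" --pt "-38.4 0.6 0 0 0 0 0" --pt "-38.4 0.6 0 0 0 0 0" --pt "-38.4 0.6 0 0 0 0 0" --pt "-38.4 0.6 0 0 0 0 0" --pt "-38.4 0.6 0 0 0 0 0" --pt "-38.4 0.6 0 0 0 0 0" --pt "-38.4 0.6 0 0 0 0 0"

```text
time: 1.43
position: [499.1, -78.7, 205.1]
orientation: [-3.141, -0.001, 1.983]
wrist_force: [-0.5, 1.3, -1.0]
opening: 0.005
grasp_force: 0.0
```

```bash
python3 -c "
from h import *
rows(beside(HUB,203.7,58,30,68),113.7)"
```

```text
[-5.11  0.07 13.7 ] [-0.    -0.001 -0.001]
```

>>> drive_tool --pt "0 0 0 0 0 0 0" --pt "0 0 0 0 0 0 0" --pt "0 0 2 0 0 0 0" --pt "0 0 5 0 0 0 0" --pt "0 0 7 0 0 0 0" --pt "0 0 7 0 0 0 0" --pt "0 0 7 0 0 0 0" --pt "0 0 7 0 0 0 0"

```text
time: 2.1
position: [499.6, -75.9, 136.6]
orientation: [3.14, 0.001, 1.985]
wrist_force: [-0.3, 0.3, 0.1]
opening: 0.002
grasp_force: 0.0
```

```bash
python3 - <<'E'
from h import *
rows(beside(HUB,203.7,58,30,68),113.7)
p,d=grab("top","top1")
c=p[180:310,180:380]
cv2.imwrite("pics/c2.png",cv2.resize(c,None,fx=4,fy=4,interpolation=cv2.INTER_CUBIC))
E
```

```text
[-5.33 -0.11  6.87] [0.001 0.001 0.001]
```

View pics/c2.png

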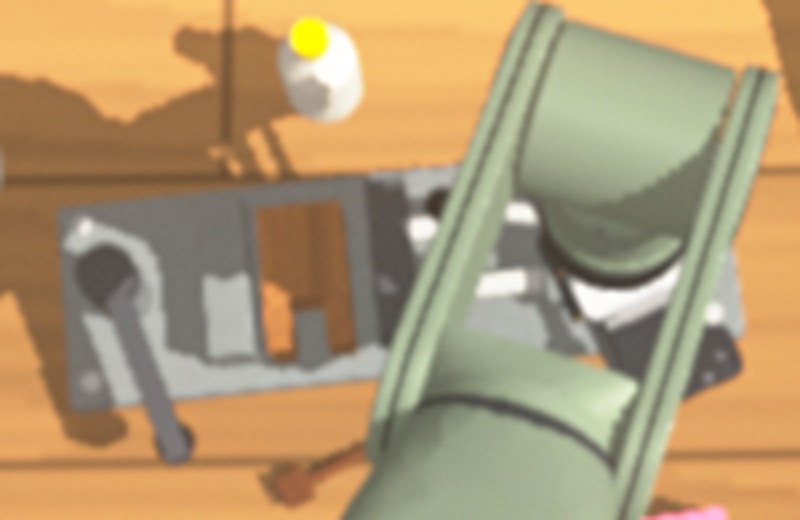

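The arm hides the wheel from above, but the block and the jaw's face (crop x≈370) stay visible. I'll move to the push-off point and go down.

>>> drive_tool --pt "-3 -0.1 0 0 0 0 0" --pt "-5.3 -0.1 0 0 0 0 0" --pt "-5.3 -0.1 0 0 0 0 0" --pt "-5.3 -0.1 2 0 0 0 0" --pt "-5.3 -0.1 5 0 0 0 0" --pt "-5.3 -0.1 6.9 0 0 0 0" --pt "-5.3 -0.1 6.9 0 0 0 0" --pt "-5.3 -0.1 6.9 0 0 0 0"

```text
time: 2.82
position: [519.1, -125.0, 66.7]
orientation: [-3.141, -0.001, 1.984]
wrist_force: [-0.6, 1.0, 0.0]
opening: 0.003
grasp_force: 0.0
```

```bash
python3 - <<'E'
from h import *
grab("scene","s1")
p=cv2.imread("pics/s1.png")[160:330,240:460]
cv2.imwrite("pics/s1c.png",cv2.resize(p,None,fx=3.4,fy=3.4,interpolation=cv2.INTER_CUBIC))
print(manip.sense()['wrist_force'])
ph=np.array([203.7-k for k in (0,4,8,12,16,20,24,28)])
rows([beside(HUB,f,58,14,68) for f in ph],ph-90)
E
```

```text
[ 0.07555305 -0.90935017  0.19763575]
[ 1.64 -0.01 -0.01] [ 0.001  0.001 -0.   ]
[ 2.05 -0.09 -0.01] [0.002 0.001 0.07 ]
[ 2.46 -0.14 -0.01] [0.002 0.001 0.139]
[ 2.88 -0.17 -0.01] [0.002 0.001 0.209]
[ 3.29 -0.17 -0.01] [0.002 0.001 0.279]
[ 3.71 -0.14 -0.01] [0.002 0.001 0.349]
[ 4.12 -0.07 -0.01] [0.002 0.001 0.419]
[ 4.53  0.01 -0.01] [0.002 0.001 0.488]
```

View pics/s1c.png

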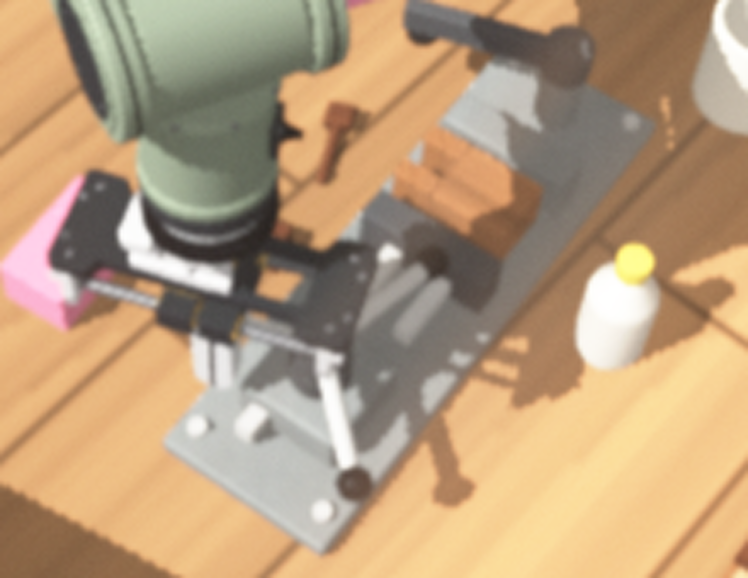

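The fingers (crop (215,360)) stand behind the near spoke and clear of everything. Starting to push.

>>> drive_tool --pt "0.8 0 0 0 0 0 0" --pt "1.3 0 0 0 0 0 0" --pt "1.6 0 0 0 0 0 0" --pt "1.85 -0.05 0 0 0 0.03 0" --pt "2.05 -0.1 0 0 0 0.07 0" --pt "2.25 -0.1 0 0 0 0.1 0" --pt "2.45 -0.15 0 0 0 0.14 0" --pt "2.65 -0.15 0 0 0 0.17 0"

```text
time: 3.53
position: [508.6, -102.9, 68.1]
orientation: [3.139, 0.004, 1.813]
wrist_force: [-0.8, -2.6, 1.0]
opening: 0.003
grasp_force: 1.4
```

```bash
cat > st.py <<'E'
from h import *
s=manip.sense();p=s['position'][:2]-HUB
y=s['orientation'][2]; t=np.array([np.cos(y),np.sin(y)])  # push dir = tool x
d=-p@t; r=np.hypot(*p); rad=-np.array([t[1],-t[0]]) 
print("yaw",np.degrees(y),"r",p@np.array([-t[1],t[0]]),"lag d",d,"force along push",-s['wrist_force'][:2]@t,s['wrist_force'])
import sys
base=np.degrees(y)+90
ph=base-np.array([float(a) for a in sys.argv[1:]])
rows([beside(HUB,f,58,14,68) for f in ph],ph-90)
E
python3 st.py 0 3 6 9 12 15 18 21 24
```

```text
yaw 103.85400260029913 r 57.93519537179083 lag d 15.058859737059516 force along push 2.32601060434228 [-0.75389562 -2.5816321   0.99757994]
[ 0.11 -0.01  0.01] [0.002 0.004 0.   ]
[ 0.41 -0.07  0.  ] [0.002 0.004 0.052]
[ 0.72 -0.12  0.  ] [0.003 0.004 0.105]
[ 1.03 -0.15  0.  ] [0.003 0.003 0.157]
[ 1.34 -0.17  0.  ] [0.003 0.003 0.209]
[ 1.65 -0.17 -0.  ] [0.003 0.003 0.262]
[ 1.97 -0.16 -0.  ] [0.003 0.003 0.314]
[ 2.28 -0.12 -0.  ] [0.003 0.003 0.367]
[ 2.59 -0.07 -0.  ] [0.003 0.003 0.419]
```

>>> drive_tool --pt "0.4 -0.05 0 0 0 0.05 0" --pt "0.7 -0.1 0 0 0 0.1 0" --pt "1.05 -0.15 0 0 0 0.16 0" --pt "1.35 -0.15 0 0 0 0.21 0" --pt "1.65 -0.15 0 0 0 0.26 0" --pt "1.95 -0.15 0 0 0 0.31 0" --pt "2.3 -0.1 0 0 0 0.37 0" --pt "2.6 -0.05 0 0 0 0.42 0"

```text
time: 4.2
position: [501.5, -77.8, 68.0]
orientation: [3.139, 0.003, 1.391]
wrist_force: [-0.7, -3.1, 2.4]
opening: 0.007
grasp_force: 1.7
```

```bash
python3 st.py 0 3 6 9 12 15 18 21 24
```

```text
yaw 79.72626618884925 r 58.15394494632387 lag d 14.009202189393255 force along push 3.1907953340179156 [-0.72075431 -3.1121453   2.3512015 ]
[ 0.    0.02 -0.  ] [0.003 0.003 0.   ]
[ 0.31 -0.05 -0.  ] [0.003 0.002 0.052]
[ 0.61 -0.1  -0.  ] [0.003 0.002 0.105]
[ 0.93 -0.13 -0.01] [0.003 0.002 0.157]
[ 1.24 -0.15 -0.01] [0.003 0.002 0.209]
[ 1.55 -0.15 -0.01] [0.003 0.002 0.262]
[ 1.86 -0.13 -0.01] [0.003 0.002 0.314]
[ 2.17 -0.1  -0.01] [0.003 0.002 0.367]
[ 2.48 -0.05 -0.01] [0.003 0.002 0.419]
```

>>> drive_tool --pt "0.3 -0.05 0 0 0 0.05 0" --pt "0.6 -0.1 0 0 0 0.1 0" --pt "0.95 -0.15 0 0 0 0.16 0" --pt "1.25 -0.15 0 0 0 0.21 0" --pt "1.55 -0.15 0 0 0 0.26 0" --pt "1.85 -0.15 0 0 0 0.31 0" --pt "2.0 -0.15 0 0 0 0.34 0" --pt "2.15 -0.1 0 0 0 0.37 0"

```text
time: 4.87
position: [504.1, -56.4, 67.9]
orientation: [3.138, 0.001, 1.023]
wrist_force: [-1.8, -3.0, 2.5]
opening: 0.003
grasp_force: 1.7
```

```bash
python3 st.py 0 2 4 6 8 10 12 14 16; python3 - <<'E'
from h import *
grab("top","top2");p=cv2.imread("pics/top2.png")[200:290,190:310]
cv2.imwrite("pics/t2c.png",cv2.resize(p,None,fx=6,fy=6,interpolation=cv2.INTER_CUBIC))
E
```

```text
yaw 58.61023580879184 r 58.106126791287636 lag d 14.379146402198735 force along push 3.4965203151288815 [-1.83625435 -2.97558999  2.48882229]
[ 0.04  0.01 -0.01] [0.003 0.001 0.   ]
[ 0.24 -0.03 -0.01] [0.003 0.001 0.035]
[ 0.45 -0.07 -0.01] [0.003 0.001 0.07 ]
[ 0.65 -0.1  -0.01] [0.003 0.001 0.105]
[ 0.86 -0.13 -0.01] [0.003 0.001 0.14 ]
[ 1.07 -0.14 -0.01] [0.003 0.001 0.175]
[ 1.27 -0.15 -0.01] [0.003 0.001 0.209]
[ 1.48 -0.16 -0.01] [0.003 0.001 0.244]
[ 1.69 -0.15 -0.01] [0.003 0.001 0.279]
```

View pics/t2c.png

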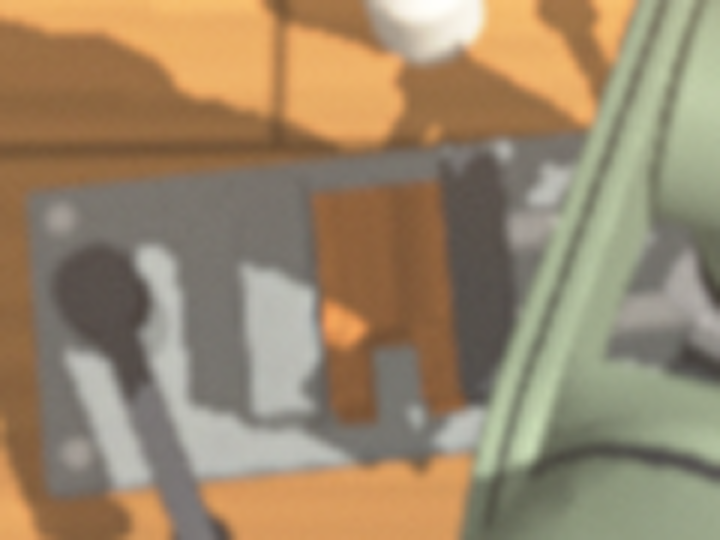

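The block (crop (385,300)) is now nearly between both jaws, with a gap of a few mm left to the right jaw. Continuing slowly.

>>> drive_tool --pt "0.15 0 0 0 0 0.02 0" --pt "0.3 -0.05 0 0 0 0.04 0" --pt "0.4 -0.05 0 0 0 0.065 0" --pt "0.5 -0.1 0 0 0 0.085 0" --pt "0.6 -0.1 0 0 0 0.1 0" --pt "0.7 -0.1 0 0 0 0.115 0" --pt "0.8 -0.1 0 0 0 0.13 0" --pt "0.85 -0.1 0 0 0 0.14 0"

```text
time: 5.58
position: [506.7, -47.4, 66.3]
orientation: [-3.141, 0.0, 0.883]
wrist_force: [-1.8, -2.9, 2.3]
opening: 0.003
grasp_force: 1.6
```

```bash
python3 st.py 0 1 2 3 4 5 6 8
```

```text
yaw 50.576362736963894 r 59.249599990445496 lag d 13.766472925795156 force along push 3.3993608581221615 [-1.83246629 -2.89415736  2.33783123]
[-0.02  0.12 -0.17] [-0.001  0.    -0.   ]
[ 0.08  0.1  -0.17] [-0.001  0.     0.017]
[ 0.18  0.08 -0.17] [-0.001  0.     0.035]
[ 0.28  0.06 -0.17] [-0.001  0.     0.052]
[ 0.38  0.04 -0.17] [-0.001  0.     0.07 ]
[ 0.49  0.02 -0.17] [-0.001  0.     0.087]
[ 0.59  0.01 -0.17] [-0.001  0.     0.105]
[ 0.8  -0.01 -0.17] [-0.001  0.     0.14 ]
```

>>> drive_tool --pt "0.05 0.05 0 0 0 0.01 0" --pt "0.1 0.05 0 0 0 0.02 0" --pt "0.15 0.05 0 0 0 0.03 0" --pt "0.2 0.05 0 0 0 0.04 0" --pt "0.25 0.05 0 0 0 0.05 0" --pt "0.3 0.05 0 0 0 0.06 0" --pt "0.35 0.05 0 0 0 0.065 0" --pt "0.4 0.05 0 0 0 0.07 0"

```text
time: 6.25
position: [507.5, -45.8, 66.0]
orientation: [-3.139, 0.005, 0.814]
wrist_force: [-7.8, -7.0, 4.7]
opening: 0.007
grasp_force: 5.3
```

```bash
python3 st.py 0 1 2 3 4 5 6 8
```

```text
yaw 46.63979150676749 r 58.633254426002786 lag d 16.074146241018497 force along push 10.447727726254474 [-7.7983427  -7.00571965  4.72258776]
[ 0.21  0.06 -0.2 ] [-0.003  0.005 -0.   ]
[ 0.31  0.04 -0.2 ] [-0.003  0.005  0.017]
[ 0.41  0.02 -0.2 ] [-0.003  0.005  0.035]
[ 0.51 -0.   -0.2 ] [-0.003  0.005  0.052]
[ 0.61 -0.02 -0.2 ] [-0.002  0.005  0.07 ]
[ 0.72 -0.04 -0.2 ] [-0.002  0.005  0.087]
[ 0.82 -0.05 -0.2 ] [-0.002  0.005  0.105]
[ 1.03 -0.08 -0.21] [-0.002  0.005  0.14 ]
```

About 10 N at mid-spoke, so the block is tight. Backing off and rising.

>>> drive_tool --pt "-0.5 0 0 0 0 0 0" --pt "-1.5 0 0 0 0 0 0" --pt "-2.5 0 0 0 0 0 0" --pt "-2.5 0 -2 0 0 0 0" --pt "-2.5 0 -5 0 0 0 0" --pt "-2.5 0 -8 0 0 0 0" --pt "-2.5 0 -10 0 0 0 0" --pt "-2.5 0 -10 0 0 0 0"

```text
time: 6.92
position: [496.5, -64.5, 171.8]
orientation: [3.132, -0.006, 0.813]
wrist_force: [1.2, -0.6, 0.8]
opening: 0.006
grasp_force: 0.0
```

```bash
python3 - <<'E'
from h import *
print(manip.sense()['wrist_force'])
P=beside(PIV,202.7,80,-45,166); print(P)
rows(P,112.7)
E
```

```text
[ 1.15983551 -0.61614634  0.77762005]
[439.73118094 228.34173064 166.        ]
[ 17.37 -24.25   0.44] [ 1.200e-02  1.000e-03 -1.154e+00]
```

>>> drive_tool --pt "2.2 -3 0 0 0 -0.12 0" --pt "4.4 -6 0 0 0 -0.24 0" --pt "6.6 -9 0 0 0 -0.36 0" --pt "8.8 -12.2 0 0 0 -0.48 0" --pt "11 -15.3 0 0 0 -0.6 0" --pt "13 -18.2 0 0 0 -0.72 0" --pt "15 -21 0 0 0 -0.84 0" --pt "16 -22.5 0 0 0 -0.94 0"

```text
time: 7.58
position: [437.3, 210.5, 165.1]
orientation: [-3.14, -0.002, 1.762]
wrist_force: [0.1, -0.2, -0.2]
opening: 0.008
grasp_force: 0.0
```

>>> drive_tool --pt "0 0 0 0 0 0 0" --pt "0 0 0 0 0 0 0" --pt "0 0 0 0 0 0 0" --pt "0 0 0 0 0 0 0" --pt "0 0 0 0 0 0 0" --pt "0 0 0 0 0 0 0" --pt "0 0 0 0 0 0 0" --pt "0 0 0 0 0 0 0"

```text
time: 8.25
position: [439.3, 207.3, 166.5]
orientation: [3.141, 0.0, 1.753]
wrist_force: [0.3, -0.4, -0.7]
opening: 0.006
grasp_force: 0.0
```

```bash
python3 - <<'E'
from h import *
rows(beside(PIV,202.7,80,-45,166),112.7)
rows(beside(PIV,202.7,80,-45,72),112.7)
p,d=grab("top","top3"); p=p[180:310,180:380]
cv2.imwrite("pics/t3c.png",cv2.resize(p,None,fx=4,fy=4,interpolation=cv2.INTER_CUBIC))
E
```

```text
[2.07 0.42 0.05] [ 0.     0.    -0.214]
[2.07 0.42 9.45] [ 0.     0.    -0.214]
```

View pics/t3c.png

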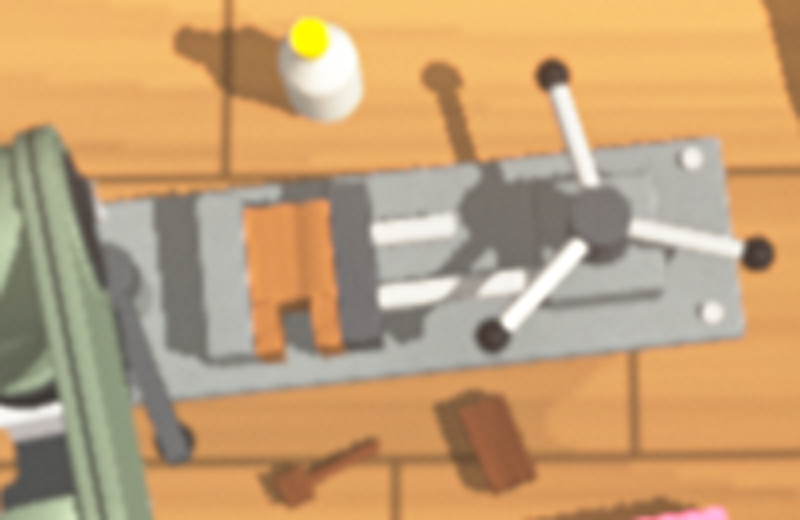

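The jaws now hold the block at crop (295,280) with no visible gap. The knobs have moved to (552,75), (758,253) and (494,335). I'll measure the wheel's turn and the block's centre, then go down beside the keeper.

```bash
python3 - <<'E'
from h import *
cr=lambda L:[(180+a/4-.375,180+b/4-.375) for a,b in L]
k=ray("top",cr([(552,75),(758,253),(494,335)]),85)[:,:2]; hub=k.mean(0); a=np.degrees(np.arctan2(*(k-hub).T[::-1])); print(hub,a, "turned",np.radians(np.array([-36.8-a[1], 83.5-a[0], 203.7-a[2]])))
b=ray("top",cr([(245,206),(328,200),(344,350),(258,357)]),56)[:,:2]; c=b.mean(0); v=c-PIV
print("block",c,np.hypot(*v),"bearing",np.degrees(np.arctan2(v[1],v[0]))%360)
j=ray("top",cr([(332,182),(344,346)]),56)[:,:2]; yv=np.array([-.1032,.9947]); print("jaw y",(j-HUB)@yv-130)
E
```

```text
[560.95784677 -74.77197978] [  17.19810447 -103.14115341  136.97531214] turned [1.15787156 1.15718638 1.1645655 ]
block [534.80177838 111.45093444] 106.32068381374762 bearing 272.103124577028
jaw y [28.7733287  31.43823215]
```

>>> drive_tool --pt "1 0.2 0 0 0 -0.1 0" --pt "2 0.4 0 0 0 -0.2 0" --pt "2.1 0.4 2 0 0 -0.21 0" --pt "2.1 0.4 5 0 0 -0.21 0" --pt "2.1 0.4 8 0 0 -0.21 0" --pt "2.1 0.4 9.4 0 0 -0.21 0" --pt "2.1 0.4 9.4 0 0 -0.21 0" --pt "2.1 0.4 9.4 0 0 -0.21 0"

```text
time: 8.97
position: [438.6, 228.9, 71.9]
orientation: [-3.14, -0.0, 1.964]
wrist_force: [0.3, -0.2, 0.5]
opening: 0.004
grasp_force: 0.0
```

```bash
cat > kp.py <<'E'
from h import *
import sys
s=manip.sense();y=s['orientation'][2]; t=-np.array([np.cos(y),np.sin(y)]); p=s['position'][:2]-PIV
print("phi",np.degrees(y)+90,"d",p@t,"arm if touching",np.degrees(np.arctan2(p[1],p[0]))%360+np.degrees(np.arcsin(15/np.hypot(*p))),"r",np.hypot(*p),"F",-s['wrist_force'][:2]@t)
ph=np.array([float(a) for a in sys.argv[1:]])
rows([beside(PIV,f,80,-15,72) for f in ph],ph-90)
E
python3 kp.py 203 206 209 212 215 218
```

```text
phi 202.51235360670734 d -45.68265957041414 arm if touching 182.36128652923966 r 92.94883948273468 F -0.3045500268426482
[-3.14  0.08 -0.01] [-0.002 -0.    -0.009]
[-3.56  0.02 -0.01] [-0.002 -0.    -0.061]
[-3.98 -0.02 -0.01] [-0.002 -0.    -0.113]
[-4.41 -0.04 -0.01] [-0.002 -0.    -0.166]
[-4.83 -0.04 -0.01] [-0.002 -0.    -0.218]
[-5.26 -0.02 -0.01] [-0.002 -0.    -0.27 ]
```

>>> drive_tool --pt "-1.2 0 0 0 0 0 0" --pt "-2.2 0.05 0 0 0 0 0" --pt "-2.8 0.1 0 0 0 0 0" --pt "-3.15 0.1 0 0 0 -0.01 0" --pt "-3.55 0 0 0 0 -0.06 0" --pt "-4 0 0 0 0 -0.11 0" --pt "-4.4 -0.05 0 0 0 -0.17 0" --pt "-4.85 -0.05 0 0 0 -0.22 0"

```text
time: 9.63
position: [458.3, 184.2, 73.4]
orientation: [3.139, -0.0, 2.186]
wrist_force: [-0.8, 2.5, -0.2]
opening: 0.005
grasp_force: 0.8
```

```bash
python3 kp.py 215 218 221 224 227 230 233 236 239
```

```text
phi 215.26427772571185 d -14.55341942143648 arm if touching 215.5898032643484 r 79.97969804532237 F 2.5000260179497724
[ 0.08 -0.13  0.14] [ 0.003 -0.     0.005]
[-0.34 -0.2   0.14] [ 0.003 -0.    -0.048]
[-0.76 -0.25  0.14] [ 0.003  0.    -0.1  ]
[-1.19 -0.27  0.14] [ 0.003  0.    -0.152]
[-1.61 -0.27  0.14] [ 0.003  0.    -0.205]
[-2.04 -0.25  0.14] [ 0.003  0.    -0.257]
[-2.46 -0.21  0.14] [ 0.002  0.    -0.31 ]
[-2.88 -0.15  0.14] [ 0.002  0.    -0.362]
[-3.3  -0.06  0.14] [ 0.002  0.    -0.414]
```

>>> drive_tool --pt "-0.35 -0.1 0 0 0 -0.05 0" --pt "-0.75 -0.2 0 0 0 -0.1 0" --pt "-1.2 -0.25 0 0 0 -0.15 0" --pt "-1.6 -0.25 0 0 0 -0.2 0" --pt "-2.05 -0.25 0 0 0 -0.26 0" --pt "-2.45 -0.2 0 0 0 -0.31 0" --pt "-2.9 -0.15 0 0 0 -0.36 0" --pt "-3.3 -0.05 0 0 0 -0.41 0"

```text
time: 10.3
position: [476.3, 156.7, 73.1]
orientation: [3.141, 0.0, 2.596]
wrist_force: [-1.6, 1.9, 1.1]
opening: 0.005
grasp_force: 0.8
```

```bash
python3 kp.py 239 242 245 248 251 254 257 260 263
```

```text
phi 238.74243953340394 d -15.00578652123697 arm if touching 238.7383215469931 r 81.89694459586418 F 2.3522633847345595
[-0.04  0.04  0.11] [ 0.001  0.    -0.004]
[-0.46 -0.02  0.11] [ 0.001  0.    -0.057]
[-0.88 -0.06  0.11] [ 0.001  0.    -0.109]
[-1.31 -0.09  0.11] [ 0.001  0.    -0.162]
[-1.73 -0.09  0.11] [ 0.001  0.    -0.214]
[-2.16 -0.06  0.11] [ 0.001  0.    -0.266]
[-2.58 -0.02  0.11] [ 0.001  0.    -0.319]
[-3.    0.05  0.11] [ 0.001  0.    -0.371]
[-3.42  0.14  0.11] [ 0.001  0.    -0.423]
```

>>> drive_tool --pt "-0.45 0 0 0 0 -0.06 0" --pt "-0.9 -0.05 0 0 0 -0.11 0" --pt "-1.3 -0.1 0 0 0 -0.16 0" --pt "-1.75 -0.1 0 0 0 -0.21 0" --pt "-2.15 -0.05 0 0 0 -0.27 0" --pt "-2.6 0 0 0 0 -0.32 0" --pt "-3 0.05 0 0 0 -0.37 0" --pt "-3.4 0.15 0 0 0 -0.42 0"

```text
time: 10.97
position: [505.7, 140.0, 72.9]
orientation: [3.141, -0.0, 3.016]
wrist_force: [-1.2, 0.0, 1.2]
opening: 0.006
grasp_force: 0.8
```

```bash
python3 kp.py 263 264.5 266 267 268 269 270 271 272
```

```text
phi 262.81202432183613 d -15.290963981435262 arm if touching 262.6044003358796 r 81.71020033389141 F 1.187764961759292
[-0.06  0.02  0.09] [ 0.    -0.    -0.003]
[-0.27 -0.01  0.09] [ 0.    -0.    -0.029]
[-0.48 -0.04  0.09] [ 0.    -0.    -0.056]
[-0.62 -0.06  0.09] [ 0.    -0.    -0.073]
[-0.76 -0.08  0.09] [ 0.    -0.    -0.091]
[-0.9  -0.09  0.09] [ 0.    -0.    -0.108]
[-1.04 -0.1   0.09] [ 0.    -0.    -0.125]
[-1.18 -0.11  0.09] [ 0.    -0.    -0.143]
[-1.33 -0.11  0.09] [ 0.   -0.   -0.16]
```

>>> drive_tool --pt "-0.25 0 0 0 0 -0.03 0" --pt "-0.5 -0.05 0 0 0 -0.055 0" --pt "-0.65 -0.05 0 0 0 -0.075 0" --pt "-0.8 -0.1 0 0 0 -0.09 0" --pt "-0.9 -0.1 0 0 0 -0.11 0" --pt "-1.05 -0.1 0 0 0 -0.125 0" --pt "-1.1 -0.1 0 0 0 -0.135 0" --pt "-1.1 -0.1 0 0 0 -0.135 0"

```text
time: 11.63
position: [516.6, 137.9, 72.5]
orientation: [-3.141, 0.0, -3.134]
wrist_force: [-1.3, -0.1, 1.1]
opening: 0.004
grasp_force: 0.5
```

```bash
python3 kp.py 270 272; python3 - <<'E'
from h import *
p,d=grab("scene","s4"); p=p[130:330,260:460]
cv2.imwrite("pics/s4c.png",cv2.resize(p,None,fx=3,fy=3,interpolation=cv2.INTER_CUBIC))
E
```

```text
phi -89.56082710321004 d -14.887435832789587 arm if touching 270.5200681935347 r 81.11434951521902 F 1.3198849156480226
[ 0.07 -0.01  0.05] [-0.     0.     0.008]
[-0.21 -0.06  0.05] [-0.     0.    -0.027]
```

>>> drive_tool --pt "0.5 0 0 0 0 0 0" --pt "1.5 0 0 0 0 0 0" --pt "3 0 0 0 0 0 0" --pt "4 0 -1 0 0 0 0" --pt "4 0 -4 0 0 0 0" --pt "4 0 -7 0 0 0 0" --pt "4 0 -10 0 0 0 0" --pt "4 0 -10 0 0 0 0"

```text
time: 12.35
position: [480.4, 138.6, 179.2]
orientation: [3.14, 0.013, -3.134]
wrist_force: [1.2, -0.2, 0.9]
opening: 0.003
grasp_force: 0.0
```

```bash
python3 -c "
from h import *
print(manip.sense()['joints'])
rows([360,380,170],172)"
```

```text
[ 1.07358384e-01  6.10751668e-02  1.76207991e+00  2.58229927e-04
  1.30537486e+00 -1.47112222e+00]
[11.87 24.23  0.8 ] [0.003 0.013 0.147]
```

>>> drive_tool --pt "11.9 24.2 0 0 0 0 0" --pt "11.9 24.2 0 0 0 0 0" --pt "11.9 24.2 0 0 0 0 0" --pt "11.9 24.2 0 0 0 0 0" --pt "11.9 24.2 0 0 0 0 0" --pt "11.9 24.2 0 0 0 0 0" --pt "11.9 24.2 0 0 0 0 0" --pt "11.9 24.2 0 0 0 0 0"

```text
time: 13.02
position: [352.6, 381.9, 171.8]
orientation: [3.14, -0.001, -3.129]
wrist_force: [-0.3, 0.4, 0.2]
opening: 0.004
grasp_force: 0.0
```

```bash
python3 - <<'E'
from h import *
p,d=grab("top","top5"); p=p[180:310,180:380]
cv2.imwrite("pics/t5c.png",cv2.resize(p,None,fx=4,fy=4,interpolation=cv2.INTER_CUBIC))
E
```

```text
(no output)
```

View pics/t5c.png

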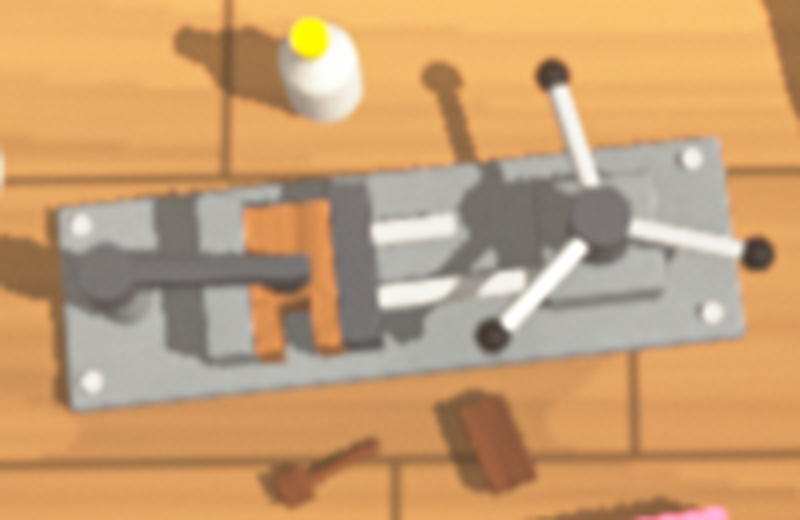

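The keeper arm now lies across the block, from the pivot at crop (107,272) to its tip at (308,269). I'll check the offset in numbers.

```bash
python3 - <<'E'
from h import *
cr=lambda L:[(180+a/4-.375,180+b/4-.375) for a,b in L]
e=ray("top",cr([(306,269)]),92)[0,:2]; v=e-PIV; u=v/np.hypot(*v); print("bearing",np.degrees(np.arctan2(*v[::-1]))%360,np.hypot(*v)); print("end",PIV+105*u, "block 534.8 111.5")
E
```

```text
bearing 270.31319956456036 117.23878172376821
end [531.47396532 112.70156876] block 534.8 111.5
```

The keeper end is about 3.5 mm from the block's middle, the block is nipped, and the arm is clear. Handing in.

```bash
python3 -c "
from workcell import manip
print(manip.job_done())"
```

```text
the job is handed in; nothing more can be done
None
```

The job is handed in: the wheel is turned until the block was nipped at about 10 N, the keeper end lies about 3.5 mm from the block's middle, and the arm is clear after about 13 s; no verdict was returned.

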